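# Step the light attenuator four clicks

## Task

Dim the microscope lamp by exactly four steps: put a fingertip into the notch of the black click-stop dial on the white attenuator box and gently push the dial clockwise (seen from above) four clicks from where it stands now, never past the fourth. Leave the dial resting in that click with the finger away, and leave the small vial, brown dropper bottle and black-capped can standing where they are.

Things in the scene. Friction and masses are not known exactly. Their poses are not given: they have to be found in the camera images.
- attenuator: white box 176 x 176 x 30 mm high, fixed to the worktop, two light-guide sockets on its back side (its own +x); origin at the centre of its underside, z up. On top is the dial, its upright axis through the box's centre; round it eight flat black dots, 30 degrees apart, mark the click positions and grow clockwise with the dimming
- dial (a joint): angle of the dial, rad, growing clockwise from above; clicks at multiples of 0.5236 (30 deg), 0 at the smallest dot to 3.665 at the largest, then a stop. Starts resting in click 0. A sprung ball holds each click: it takes some 0.25 to 0.4 Nm (5 to 8 N at 50 mm) to push out, less towards halfway, past which the dial snaps ahead by itself into the next click and stays
- dial_axis (a point): centre of the dial's flat top, on its axis, 54 mm above the worktop (a thin metal boss stands 2 mm higher there). The dial is a black disc, 140 mm across and 22 mm thick, with one notch, open upward and at the rim
- dial_notch (a point): middle of the notch at the level of the dial's top, 50 mm from the axis; turns with the dial, so shows where the notch points. Notch: 56 mm wide between two parallel upright side walls (orange lines beside them), from 24 mm off the axis out through the rim, 22 mm deep; floor 31.5 mm above the worktop. Push its clockwise-side wall to turn the dial clockwise
- vial: loose glass vial with white cap, 27 mm across, 58 mm high, standing beside the box on its left (the box's own +y side); origin at the centre of its underside
- dropper: loose brown dropper bottle, 29 mm across, 75 mm high, standing beside the box on its left (the box's own +y side); origin at the centre of its underside
- can: loose dark can with black cap, 39 mm across, 66 mm high, standing beside the box on its right (the box's own -y side); origin at the centre of its underside
Not all that is in view belongs to the job. There is more than one size of the vial; the one meant has the size given above.

How it is judged (in metres and radians):
On the way:
1. the fingers themselves push the dial round, before the fourth click (contact force between the fingers and dial above 0.2 N and value of joint dial between 0.1 and 1.95 rad), for 0.02 s.
At the end, for the whole second after the job is handed in: The dial rests in the fourth click clockwise of its start (joint 1.99 to 2.20 rad, four times 30 degrees within 6). Vial, dropper bottle and can stand upright within 15 mm of their starts (value of joint dial between 1.99 and 2.2 rad and velocity of joint dial between -0.05 and 0.05 rad/s and distance of each of vial, dropper, can from where it was at the start of the episode below 0.015 m and angle between each of vial, dropper, can's own z axis and vertical below 0.15 rad); the robot touches nothing.
It fails at once if the dial is turned past the fourth click (value of joint dial above 2.42 rad).
It fails at once if the dial is pushed, squeezed or pressed with more than 20 N (contact force between the fingers and dial above 20 N).
It fails at once if the vial, dropper bottle or can is lifted, knocked or carried off (distance of any of vial, dropper, can from where it was at the start of the episode above 0.015 m or angle between any of vial, dropper, can's own z axis and vertical above 0.3 rad).
It also fails if it takes over 51 s, if anything falls off the work surface, if the arm or the gripper's body presses on something with over 40 N, if the wrist force passes 120 N, or if a joint passes its speed limit or range.

## Robot

A 6-joint arm with a two-finger parallel gripper is mounted at the origin on a cart in front of the work surface, level with it; the furniture and walls round the work are solid. World frame = base frame: x ahead of the robot, y to its left, z up, the work surface at z = 0. Lengths are in mm, angles in rad, forces in N, time in s.
With the tool pointing down it reaches from about 300 to 775 mm from the base axis. Payload 14.6 kg.
Tool frame: the origin (TCP) lies on the centre line of the jaws, within the pads' length; the fingertips stand 19 mm ahead of it and the grasp point (between the pads) is the TCP (bot.tip_reach is the distance from the TCP to the fingertips, in mm); z points along the fingers, y is the line along which they close (so a half turn about z gives the same grasp; the last joint's range is limited). The gripper opens to 85 mm and grips with 20 to 120 N. Pads are 22 mm wide; open, the fingers measure 114 mm over their backs; the gripper's body (76 mm by 85 mm) begins 54 mm behind the grasp point. The pads swing forward as they close: fully open they stand 13 mm farther back than shut.
Start: joints at [-1.214, 0.3, 1.521, -0, 1.321, -0.067], TCP at [226.167, -501.336, 250.281] pointing down, gripper open.
Joint ranges: [-3.03, 3.03], [-0.79, 2.21], [0.23, 2.52], [-1.04, 4.18], [0, 3.07], [-2.55, 2.55]. Speed limits (rad/s): [2.22, 2.22, 2.57, 3.14, 3.14, 3.14].

## Interface

Orientations are given as a unit quaternion [w, x, y, z].
In Python, from rig import bot gives the robot as it stands. Calls block until the motion is done:
- bot.move_to(position, orientation): joint-space move of the TCP to a pose.
- bot.servo_line(position, attitude=None, speed=150, until_force=None): straight line of the TCP; attitude=None keeps the orientation; speed is the mean speed in mm/s. With until_force (N) it stops when the force on the tool has changed by that much, and returns True; else False.
- bot.move_joints(angles): joint-space move.
- bot.move_gripper(opening, grip_force=None): finger opening in mm; grip_force is the grip in N (None keeps the last); returns when the fingers have stopped.
- bot.dwell(seconds).
- bot.ik(position, orientation): joint angles nearest the present ones, or None.
- bot.read_state(): the state.
- bot.read_camera(name): name is "side" or "top" or "wrist"; returns a dict with "image" (480x640x3 uint8, blue, green, red), "depth" (480x640 float32, mm along the optical axis (not along the pixel's ray), 0 where there is no reading), "fovy" (degrees; the focal length in pixels is half the picture's height over the tangent of half this angle, whatever the lens; pixels are square), "cx", "cy" (the principal point, pixels), "eye" and "attitude" of the camera in the world; the wrist camera has in their place "mount" (4x4, takes a point from camera to tool coordinates, whose origin is the TCP and whose axes are the flange's). Camera axes: x right, y down, z forward; pixel columns grow to the right and rows downward; lengths in mm; the calibration is good to about 2 mm. A picture is of the moment at which its call begins: read the wrist's pose just before it.
A pose or a line that the arm cannot do raises bot.MotionError and nothing moves.
- bot.finish_job(): hands the job in; it is judged then, once.
The state is a dict: "clock": time; "joint_positions": joint angles; "qvel": joint speeds; "effort": joint torques, N m; "ee_pos": TCP position; "tool_rot": TCP orientation; "ft_force": force on the tool from outside, world axes, zero at the start; "moment": the same for the moment, N m; "grip_width": finger opening in mm; "grip_force": force on a finger pad.
Only numpy, scipy, OpenCV 4.12 (cv2) and the standard library are available. Lean on these libraries where they do the work, as an engineer would, in place of code of your own. Each camera call takes 0.05 s, during which the arm holds its last target. There are 200 camera calls.

## Working session

There is one attempt and no reset: what is moved stays moved. The work goes in short steps, each a Python script; the robot and the scene stay as the last script left them, time stands still between calls to the robot, and variables do not carry over. Pictures are saved under pics/ and viewed, at most 10 in all, crops included, and the job is handed in when it is done.

```bash
ls; mkdir -p pics
python3 - <<'E'
from rig import bot
import cv2,pickle
d={}
for n in("top","side"):
    c=bot.read_camera(n); d[n]=c; cv2.imwrite(f"pics/{n}0.png",c["image"])
    print(n,c["fovy"],c["cx"],c["cy"],c["eye"],c["attitude"])
pickle.dump(d,open("cams.pkl","wb"))
print(bot.read_state(),bot.tip_reach)
E
```

```text
pics
top 54.27422212168081 324.93708115895095 239.38776693807094 [431.01376721  37.10293074 897.10792076] [ 0.05693    -0.69649098  0.71392633 -0.04436751]
side 53.39914313024211 319.75736347465505 241.35339855954015 [599.11900521 722.1049773  565.82415417] [-0.02760699  0.03160114  0.89333896 -0.44742007]
{'clock': 0.1, 'joint_positions': array([-1.21362065e+00,  3.00390232e-01,  1.52150084e+00,  1.44057849e-06,
        1.32070529e+00, -6.66187199e-02]), 'qvel': array([ 0.00196825, -0.00186682, -0.00255707,  0.00268323,  0.00047786,
       -0.00101258]), 'effort': array([ 4.08666194e-03, -5.44370627e+01, -3.62364328e+01,  2.62615487e-05,
        3.00139429e-03,  1.98747608e-05]), 'ee_pos': array([ 226.09571031, -501.17629655,  249.79961121]), 'tool_rot': array([-4.96670159e-04,  9.77633579e-01,  2.10314843e-01, -7.19622220e-05]), 'ft_force': array([-0.04426885,  0.24348334,  0.71421468]), 'moment': array([-0.02973903, -0.0155359 ,  0.0141545 ]), 'grip_force': 0.0, 'grip_width': 85.43973792858216} 19.0
```

View pics/top0.png

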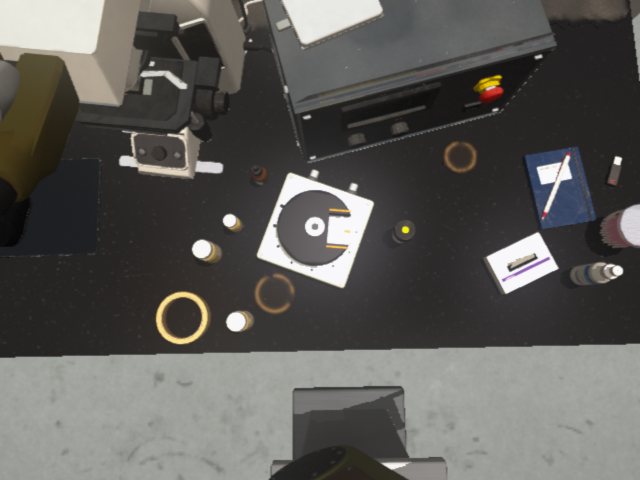

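View pics/side0.png

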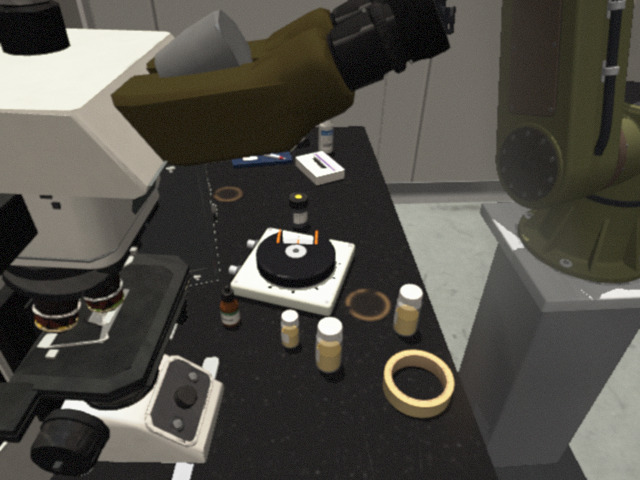

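Top view: the only dial on a white box is the attenuator's, with its boss at about (315,226). Its notch, between the orange lines, is near (340,230) and points right (world −y). Vial candidates are (232,222), (207,250) and (238,320). The dropper is at (259,174) and the can at (404,231). Other round things are the knobs on the black box (357,139) and the microscope base (163,153). I'm measuring the boss and orange lines now and making a close crop as the check.

```bash
cat > geo.py <<'E'
import numpy as np
from scipy.spatial.transform import Rotation as R
def quat(q): return R.from_quat(np.roll(q,-1))
def ray(c,uv,z):
    f=240/np.tan(np.radians(c["fovy"]/2)); uv=np.atleast_2d(uv).astype(float)
    d=np.c_[(uv[:,0]-c["cx"])/f,(uv[:,1]-c["cy"])/f,np.ones(len(uv))]
    d=quat(c["attitude"]).apply(d); e=np.array(c["eye"])
    return e+d*((z-e[2])/d[:,2])[:,None]
def orange(c,box):
    import cv2
    x0,y0,x1,y1=box; h=cv2.cvtColor(c["image"],cv2.COLOR_BGR2HSV)[y0:y1,x0:x1]
    m=cv2.inRange(h,(8,150,120),(25,255,255))
    n,l,s,ce=cv2.connectedComponentsWithStats(m)
    return [np.argwhere(l==i)[:,::-1]+[x0,y0] for i in range(1,n) if s[i,4]>=8]
E
python3 - <<'E'
import pickle,cv2,numpy as np
from geo import *
d=pickle.load(open("cams.pkl","rb"))
for n,box in(("top",(255,165,385,295)),("side",(225,215,365,320))):
    c=d[n]; print(n)
    for p in orange(c,box):
        w=ray(c,p,54)[:,:2]; m=w.mean(0); v=np.linalg.svd(w-m)[2][0]
        print(" orange",len(p),p.mean(0),m,v,np.ptp((w-m)@v))
    # boss
    g=cv2.cvtColor(c["image"],cv2.COLOR_BGR2GRAY); b=(300,212,330,242) if n=="top" else (280,240,312,262)
    sub=g[b[1]:b[3],b[0]:b[2]]; mk=(sub>120).astype(np.uint8)
    k,l,s,ce=cv2.connectedComponentsWithStats(mk)
    for i in range(1,k):
        if s[i,4]>30:
            x,y,w_,h_=s[i,:4]; bb=[b[0]+x+(w_-1)/2,b[1]+y+(h_-1)/2]; print(" boss",s[i],bb,ray(c,bb,56))
c=d["top"]
m=(cv2.cvtColor(c["image"],cv2.COLOR_BGR2GRAY)>120).astype(np.uint8); m[:165]=0;m[295:]=0;m[:,:250]=0;m[:,380:]=0
m=cv2.morphologyEx(m,cv2.MORPH_OPEN,np.ones((3,3)))
r=cv2.minAreaRect(np.argwhere(m)[:,::-1].astype(np.float32)); 
cn=max(cv2.findContours(m,0,2)[0],key=cv2.contourArea); ap=cv2.approxPolyDP(cv2.convexHull(cn),9,True)[:,0]; print(ap.tolist(),ray(c,ap,30).round(1))
for nm,uv,h in(("vial",(232,222),58),("drop",(259,174),75),("can",(404,231),66)): print(nm,ray(c,uv,h))
cv2.imwrite("pics/crop.png",cv2.resize(c["image"][150:310,190:430],(780,520),interpolation=2))
E
```

```text
top
 orange 31 [339.03225806 210.03225806] [606.65868487  23.56834567] [0.10679598 0.99428096] 35.035717945724485
 orange 26 [336.53846154 246.61538462] [539.12816497  29.95800932] [-0.10348912 -0.99463059] 34.50415795723484
 boss [  5   4  20  21 338] [np.float64(314.5), np.float64(226.0)] [[577.79134937  69.11562709  56.        ]]
 boss [26  4  4 26 71] [np.float64(327.5), np.float64(228.5)] [[572.54085236  45.52788737  56.        ]]
side
 orange 43 [315.86046512 237.11627907] [538.71988454  26.20872757] [0.09670905 0.99531269] 40.11655069327198
 orange 36 [278.19444444 236.88888889] [606.7899445   21.97581839] [0.1261412 0.9920123] 33.988557756950115
 boss [  3   0  29  18 340] [np.float64(297.0), np.float64(248.5)] [[574.42041883  60.89308278  56.        ]]
[[288, 173], [355, 183], [373, 202], [343, 287], [257, 256]] [[686.5 118.8  30. ]
 [663.2  -8.6  30. ]
 [625.4 -41.4  30. ]
 [466.9  19.9  30. ]
 [528.4 178.6  30. ]]
vial [[588.88725161 219.72507589  58.        ]]
drop [[672.94087471 167.26610997  75.        ]]
can [[562.67065167 -91.53483353  66.        ]]
```

View pics/crop.png

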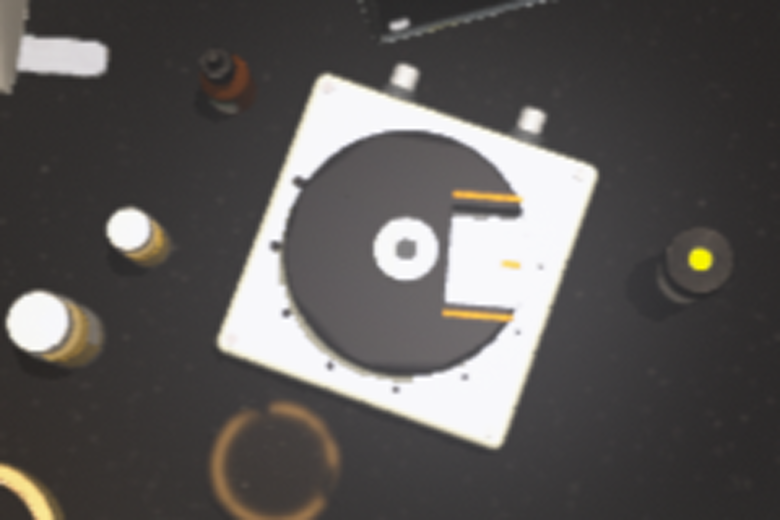

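The crop confirms the black dial, with its notch facing the smallest dot (540,266); the fourth dot clockwise is at (331,366). The axis is about (577.5, 69) and the notch direction about (−0.105, −0.995). Next I check the wrist range, approach above the notch, insert the closed fingers and feel for the clockwise wall.

```bash
cat >> geo.py <<'E'
AX=np.array([577.5,69.]); U=np.array([-.105,-.9945]); U/=np.linalg.norm(U); T=np.array([U[1],-U[0]])
def pose(a,r,s,z,flip):
    """finger pose in notch frame turned clockwise by a deg"""
    Z=R.from_euler('z',-a,degrees=True).as_matrix()[:2,:2]
    p=AX+Z@(r*U+s*T); x=np.r_[Z@T,0]*flip; zt=np.array([0,0,-1.]); M=np.c_[x,np.cross(zt,x),zt]
    return np.r_[p,z],np.roll(R.from_matrix(M).as_quat(),1)
E
python3 - <<'E'
from rig import bot
from geo import *
ok={}
for f in(1,-1):
    js=[bot.ik(*pose(a,50,14,58,f)) for a in range(0,125,15)]
    ok[f]=[None if j is None else round(float(j[5]),2) for j in js]; print(f,ok[f])
good=[f for f in ok if None not in ok[f] and max(map(abs,ok[f]))<2.4 and np.ptp(ok[f])<2.6]
f=min(good,key=lambda f:max(map(abs,ok[f]))); print("flip",f)
open("flip","w").write(str(f))
bot.move_gripper(0)
bot.move_to(*pose(0,50,0,170,f)); print(bot.read_state()["ee_pos"],bot.tip_reach,bot.read_state()["clock"])
import cv2
cv2.imwrite("pics/above.png",bot.read_camera("wrist")["image"])
bot.servo_line(pose(0,50,0,85,f)[0],speed=100)
bot.dwell(.2)
print(bot.servo_line(pose(0,50,0,58,f)[0],speed=25,until_force=3))
s=bot.read_state();print(s["ee_pos"],s["ft_force"],s["clock"])
cv2.imwrite("pics/side1.png",bot.read_camera("side")["image"][180:340,200:400].repeat(3,0).repeat(3,1))
E
```

```text
1 [-1.49, -1.22, -0.94, -0.66, -0.37, -0.08, 0.2, 0.48, 0.76]
-1 [1.65, 1.92, 2.2, 2.48, None, None, None, None, -2.38]
flip 1
[572.28891372  18.52467957 170.08723388] 19.0 3.1167
False
[572.33786555  19.26875503  58.16682234] [ 0.36928845 -0.27658723  0.0835207 ] 5.6
```

View pics/side1.png

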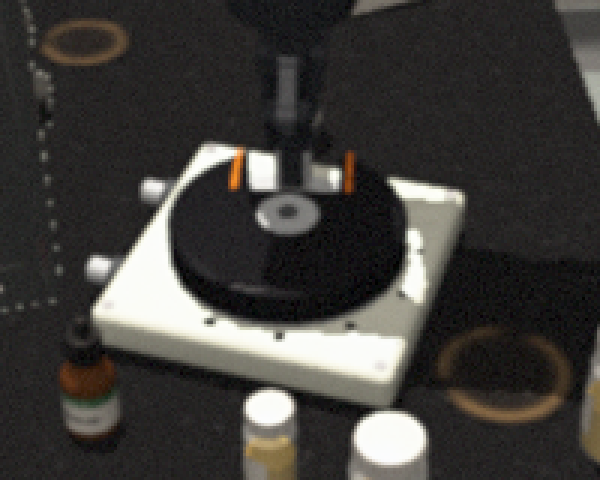

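The side view shows the closed fingers centred in the notch, between the orange lines at (237,170) and (350,170) in the crop. I feel for the wall, then push along the arc for the first two clicks.

```bash
cat > arc.py <<'E'
from rig import bot
from geo import *
f=int(open("flip").read())
def arc(a0,a1,s,step=5,speed=15):
    for a in np.arange(a0+step,a1+.01,step):
        p,q=pose(a,50,s,58,f); bot.servo_line(p,q,speed=speed)
        st=bot.read_state(); Z=R.from_euler('z',-a,degrees=True).as_matrix()[:2,:2]
        F=st["ft_force"]; ft=F[:2]@(Z@T); print(a,"tangential %.1f |F| %.1f t=%.1f"%(ft,np.linalg.norm(F),st["clock"]))
        if np.linalg.norm(F)>15: print("STOP"); break
E
python3 - <<'E'
from arc import *
hit=bot.servo_line(pose(0,50,21,58,f)[0],speed=12,until_force=2)
st=bot.read_state(); s=float((st["ee_pos"][:2]-AX)@T); print(hit,s,(st["ee_pos"][:2]-AX)@U,st["ft_force"])
open("s","w").write(str(s))
if hit: arc(0,50,s)
E
```

```text
True 17.186865683139793 49.92936603194448 [ 1.35522403 -0.61857676  0.87078001]
5.0 tangential -3.0 |F| 4.0 t=7.4
10.0 tangential -1.5 |F| 2.2 t=7.8
15.0 tangential 0.6 |F| 0.9 t=8.3
20.0 tangential 0.7 |F| 0.9 t=8.8
25.0 tangential 1.0 |F| 1.2 t=9.2
30.0 tangential -1.2 |F| 1.5 t=9.7
35.0 tangential -2.2 |F| 2.8 t=10.1
40.0 tangential -2.2 |F| 2.4 t=10.6
45.0 tangential -0.5 |F| 0.8 t=11.1
50.0 tangential -0.7 |F| 1.0 t=11.5
```

The wall was found at s = 17.2 mm, as expected. The force pattern shows snaps at 15° and 45°. Next is click 3, followed by a visual check.

Run:
```python
from arc import *
import cv2
s=float(open("s").read())
arc(50,80,s)
bot.dwell(.3)
c=bot.read_camera("side")
for p in orange(c,(215,215,375,325)):
    w=ray(c,p,54)[:,:2]; m=w.mean(0); v=np.linalg.svd(w-m)[2][0]
    print(len(p),p.mean(0),m,v,np.degrees(np.arctan2(v@T,v@U))%180)
cv2.imwrite("pics/side2.png",c["image"][180:340,200:400].repeat(3,0).repeat(3,1))
```

```text
55.0 tangential -0.0 |F| 0.3 t=12.0
60.0 tangential -2.0 |F| 2.1 t=12.4
65.0 tangential -3.5 |F| 3.5 t=12.9
70.0 tangential -1.6 |F| 2.3 t=13.3
75.0 tangential 0.6 |F| 0.7 t=13.8
80.0 tangential 0.1 |F| 0.3 t=14.3
8 [327.5 265. ] [525.09259973 106.5009312 ] [-0.99844252  0.05579016] 87.17120203823022
```

View pics/side2.png

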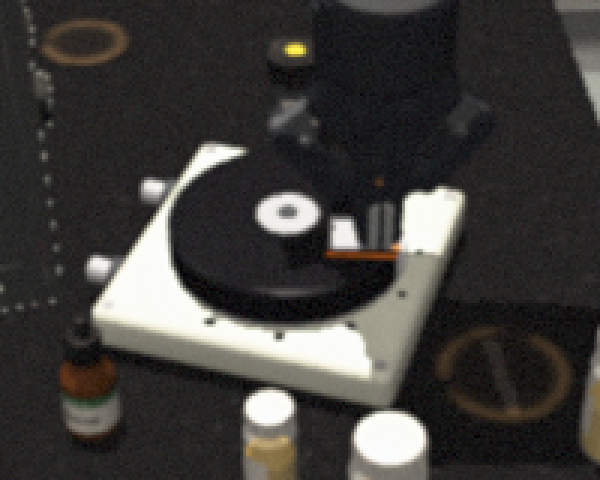

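In the side view the clockwise orange line at (362,252) is about 90° from the start, so the dial is in click 3 with the fingers just behind the wall. I now push the last click to about 109°, let it snap, lift and check from the top.

Run:
```python
from arc import *
import cv2
s=float(open("s").read())
arc(80,105,s); arc(105,109,s,step=2)
bot.dwell(.5)
p,q=pose(109,50,s-4,58,f); bot.servo_line(p,q,speed=20)
bot.servo_line(np.r_[p[:2],200],speed=80)
bot.move_to([380,-250,260],q); bot.dwell(.3)
c=bot.read_camera("top")
for p in orange(c,(255,165,385,295)):
    w=ray(c,p,54)[:,:2]; m=w.mean(0); v=np.linalg.svd(w-m)[2][0]
    print(len(p),p.mean(0),m,v,np.degrees(np.arctan2(v@T,v@U))%180)
print(bot.read_state()["clock"])
cv2.imwrite("pics/end.png",cv2.resize(c["image"][150:310,190:430],(780,520),interpolation=2))
```

```text
85.0 tangential -0.8 |F| 1.6 t=15.1
90.0 tangential -2.7 |F| 3.0 t=15.5
95.0 tangential -3.1 |F| 3.3 t=16.0
100.0 tangential -2.5 |F| 3.2 t=16.4
105.0 tangential -0.0 |F| 0.3 t=16.9
107.0 tangential -0.3 |F| 0.4 t=17.2
109.0 tangential 0.4 |F| 0.5 t=17.4
38 [285.71052632 234.94736842] [562.9929821  122.07246184] [-0.80549015  0.59260916] 120.31538224068879
35 [315.71428571 256.8       ] [521.53207896  68.12324149] [-0.81463721  0.57997087] 119.42149457671826
22.025
```

View pics/end.png

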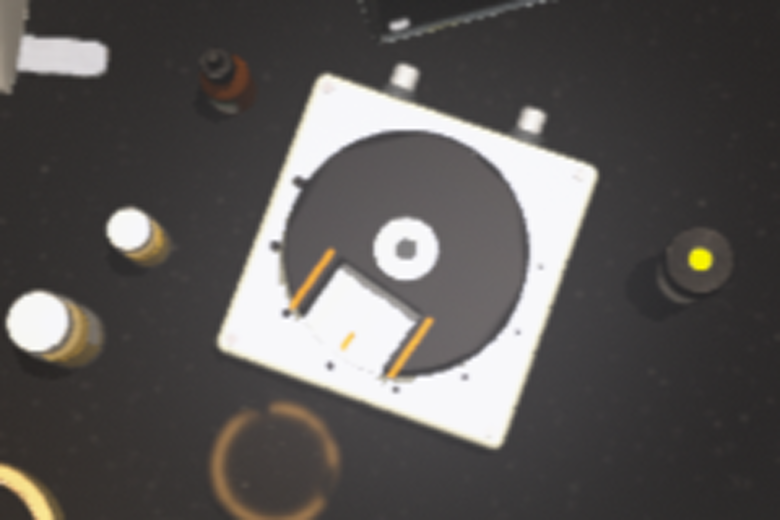

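The notch now points at the fourth dot clockwise (331,366), having turned about 120°. The vial, dropper and can have not moved, and the fingers are clear.

```bash
python3 -c "
from rig import bot
print(bot.finish_job())"
```

```text
the job is handed in; nothing more can be done
None
```

I turned the dial four clicks clockwise; it measured about 120° and was resting at the fourth dot, with the fingers away and the vial, dropper bottle and can unmoved when I handed the job in at about 22 s (no verdict was returned).

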